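# Open the child-safe dishwasher-tablet box

### The job

Open the child-safe dishwasher-tablet box: with both fingertips press its two orange buttons down together and keep them down until the lid has sprung up, then let go and push the lid on back with the fingers until it leans back past upright and stays wide open by itself. Do it by touch alone: pick nothing up, leave the box standing where it is, and do not disturb the mill, shaker, spice jar or garlic around it.

Things in the scene. Friction and masses are not known exactly. Their poses are not given: they have to be found in the camera images.
- tablet_box: Loose teal box of dishwasher tablets, about 2.4 kg, 164 (x) by 156 (y) by 98 mm high shut. Origin: centre of underside; x from the button side (front, towards the robot) to the hinge side, y left seen from the front, z up. A fixed front ledge (x -82 to -44, top 86 mm up) carries two orange buttons; the off-white lid lies behind. Each button works its own latch; either alone keeps the lid shut.
- left_button_top (a point): Centre of the top of the left (+y) orange button, a cap 24 mm (x) by 28 mm (y), at x -66, y +34, z 96 mm in the box frame; it stands 10 mm above the ledge and moves straight down with the button. The button centres are 68 mm apart; the lid's front edge lies 22 mm behind them.
- right_button_top (a point): The same point of the right (-y) button, at y = -34 mm.
- left_button (a joint): Travel of the left button in m: 0 up, 0.007 fully down. A spring pushes it up, with about 1.8 N at the top and 5 N fully down (10 N for both). Its latch lets go of the lid at about 0.005.
- right_button (a joint): Travel of the right button, likewise.
- lid (a joint): Lid angle, rad: 0 shut, 1.57 upright, 2.1 at its stop, leaning back. With both buttons held a damped spring raises it, at 0.3 rad/s at first; let go below 0.1, the latches jam it (press again). It slows and rests near 1.1 after some 8 s on its stiff hinge, buttons held or not. From there it needs pushing (0.1 to 0.4 N m, more if fast) and stays where left.
- lid_hinge (a point): Middle of the lid's hinge axis, at x = +76, y = 0, z = 90 mm in the box frame; the axis runs along the box's y.
- lid_front_edge (a point): Middle of the lid's front edge, 119.5 mm from the hinge axis; the lid is a flat panel 156 mm wide and 8 mm thick (underside 2 mm below the hinge axis when shut) with a lip along the front edge, 4 mm thick, hanging 12 mm below the panel. At 1.1 rad the edge stands about 106 mm above the hinge and 54 mm in front of it, the lip a further 11 mm in front.
- pepper_mill: Dark wooden pepper mill, 58 mm across, 150 mm tall, standing loose; origin: centre of its underside. To be left alone.
- salt_shaker: Glass salt shaker with grey cap, 44 mm across, 90 mm tall, loose; origin: centre of its underside. To be left alone.
- spice_jar: Spice jar with black cap, 41 mm across, 105 mm tall, loose; origin: centre of its underside. To be left alone.
- garlic: Garlic bulb, 60 mm across and 59 mm tall, loose; origin: centre of its underside. To be left alone.

How it is judged (in metres and radians):
On the way:
1. the lid has sprung up off its latches (more than 0.2 rad) while both buttons are still held down (each more than 4 mm) (value of joint lid between 0.2 and 1.2 rad and value of joint each of left_button, right_button above 0.004 m), for 0.1 s.
At the end, for the whole second after the job is handed in: The lid leans back past upright (more than 1.65 rad) and stays there, both buttons are up again (within 1.5 mm), the box stands flat and within 50 mm of where it was, and mill, shaker, jar and garlic are within 30 mm of their places (value of joint lid above 1.65 rad and value of joint each of left_button, right_button below 0.0015 m and distance of tablet_box from where it was at the start of the episode below 0.05 m and height (world z) of tablet_box below 0.008 m and angle between tablet_box's own z axis and vertical below 0.05 rad and linear speed of tablet_box below 0.02 m/s and velocity of joint lid below 0.1 rad/s and distance of each of pepper_mill, salt_shaker, spice_jar, garlic from where it was at the start of the episode below 0.03 m); the robot touches nothing.
It fails at once if the box is lifted (more than 12 mm) or tipped (more than 0.12 rad) (height (world z) of tablet_box above 0.012 m or angle between tablet_box's own z axis and vertical above 0.12 rad).
It fails at once if the box is shoved more than 60 mm from its place (distance of tablet_box from where it was at the start of the episode above 0.06 m).
It fails at once if the mill, shaker, spice jar or garlic is picked up, knocked over or pushed more than 30 mm (distance of any of pepper_mill, salt_shaker, spice_jar, garlic from where it was at the start of the episode above 0.03 m or angle between any of pepper_mill, salt_shaker, spice_jar's own z axis and vertical above 0.4 rad).
It also fails if it takes over 51 s, if anything falls off the work surface, if the arm or the gripper's body presses on something with over 40 N, if the wrist force passes 120 N, or if a joint passes its speed limit or range.

### The arm

A 6-joint arm with a two-finger parallel gripper is mounted at the origin on a cart in front of the work surface, level with it; the furniture and walls round the work are solid. World frame = base frame: x ahead of the robot, y to its left, z up, the work surface at z = 0. Lengths are in m, angles in degrees, forces in N, time in s.
With the tool pointing down it reaches from about 0.3 to 1 m from the base axis. Payload 5.1 kg.
Tool frame: the origin (TCP) lies midway between the tips of the shut fingers; the grasp point (between the pads) lies 19 mm behind it (robot.hold_point_z is the z of the grasp point in the tool frame, in m); z points along the fingers, y is the line along which they close (so a half turn about z gives the same grasp; the last joint's range is limited). The gripper opens to 95 mm and grips with 3 to 60 N. Pads are 20 mm wide; open, the fingers measure 119 mm over their backs; the gripper's body (75 mm by 180 mm) begins 59 mm behind the grasp point.
Start: joints at [62.189, 7.093, 94.555, -0, 78.352, -4.733], TCP at [0.255, 0.598, 0.215] pointing down, gripper open.
Joint ranges: [-149.61, 149.61], [-58.7, 133.49], [1.44, 155.28], [-77.14, 257.14], [18.33, 153.61], [-166.67, 166.67]. Speed limits (degrees/s): [147.25, 147.25, 180, 180, 180, 180].

### API

Orientations are given as a 3x3 rotation matrix whose columns are the frame's x, y, z axes.
In Python, from workcell import telemetry, grab_frame, robot gives the robot as it stands.
- The arm moves only by the tool arm_command, never from a script. Its argument "plan" is a list of rows, each a list of 7 numbers: the shift along the tool's x, y, z in cm, then the turn, a rotation vector about the tool's x, y, z in degrees, then the opening, from -1 (shut) to 1 (fully open). In form: [[dx, dy, dz, ax, ay, az, gripper], ...]. A call has 1 to 8 rows; each row is the pose to reach, as a shift and turn from the pose commanded when the call began, along the tool's axes at that moment; what a row does not reach only later rows make up. A row lasts 1/8 s, in which the tool goes at most 62.5 mm and 10.7 degrees, less where a joint would pass 70% of its speed; a pose out of reach is approached as far as the arm can. A call with a gripper value outside its range is refused whole. The fingers move at their own pace and stop on an object; "squeeze" is the grip in N (left out, the last holds). Time passes only in rows, so rows that repeat a pose let the fingers close. It gives the time, the measured TCP pose, the force, the opening and the grip force at its end, in the units of the state.
- telemetry.state(): the state, without advancing time (a new reading comes with each control period).
- grab_frame(name): name is "scene" or "top" or "wrist"; returns a dict with "pixels" (400x640x3 uint8, blue, green, red), "fx", "fy", "cx", "cy" (pixels), "k1" (the pictures are not rectified: a ray, as slopes to the right and down, at radius r is drawn at 1 + k1 r^2 times it, then the intrinsics apply), "R" (3x3) and "t" (3): a world point X has camera coordinates R X + t. Camera axes: x right, y down, z forward; pixel columns grow to the right and rows downward; lengths in m; the calibration is good to about 2 mm. A picture is of the moment at which its call begins. There is no depth.
- robot.finish_job(): hands the job in; it is judged then, once.
The state is a dict: "time": time; "q": joint angles; "qd": joint speeds; "joint_torque": joint torques, N m; "eef_pos": TCP position; "eef_rot": TCP orientation; "wrist_force": force on the tool from outside, world axes, zero at the start; "wrist_torque": the same for the moment, N m; "grip_width": finger opening in m; "gripper_force": force on a finger pad.
Only numpy, scipy, OpenCV 4.12 (cv2) and the standard library are available. Lean on these libraries where they do the work, as an engineer would, in place of code of your own. Each camera call takes 0.05 s, during which the arm holds its last target. There are 200 camera calls.

## Working session

There is one attempt and no reset: what is moved stays moved. The work goes in short steps, Python scripts to look and compute and a tool call to move; the robot and the scene stay as the last step left them, time stands still between calls to the robot, and variables do not carry over. Pictures are saved under pics/ and viewed, at most 10 in all, crops included, and the job is handed in when it is done.

Besides the shell and the picture viewer there is one more tool, called after "Request:" as name(argument=value, ...), one argument or row to a line, values as JSON. arm_command: Moves the arm, as the interface text tells. Its arguments: {"type":"object","properties":{"plan":{"type":"array"},"squeeze":{"type":"number"}},"required":["plan"]}

```bash
mkdir -p pics; cat > h.py <<'E'
import numpy as np, cv2
from workcell import telemetry, grab_frame, robot
def save(n,f): cv2.imwrite(f'pics/{n}.png',f['pixels'])
def proj(f,X):
    c=np.atleast_2d(X)@np.array(f['R']).T+np.array(f['t']); s=c[:,:2]/c[:,2:]
    s=s*(1+f['k1']*(s**2).sum(1,keepdims=True))
    return s*[f['fx'],f['fy']]+[f['cx'],f['cy']]
def ray(f,uv,z):
    "world points on plane z for pixels uv"
    K=np.array([[f['fx'],0,f['cx']],[0,f['fy'],f['cy']],[0,0,1.]])
    s=cv2.undistortPoints(np.array(uv,float).reshape(-1,1,2),K,np.array([f['k1'],0,0,0.])).reshape(-1,2)
    R=np.array(f['R']);d=np.c_[s,np.ones(len(s))]@R; o=-R.T@np.array(f['t'])
    return o+d*((z-o[2])/d[:,2])[:,None]
E
python3 - <<'E'
from h import *
a=grab_frame('top');b=grab_frame('scene');save('top',a);save('scene',b)
import pickle;pickle.dump((a,b),open('f.pkl','wb'))
s=telemetry.state();print(s['time'],s['eef_pos'],s['eef_rot'],s['grip_width'])
for f in(a,b):
  print(-np.array(f['R']).T@np.array(f['t']))
  g=cv2.cvtColor(f['pixels'],cv2.COLOR_BGR2HSV); m=cv2.inRange(g,(5,150,120),(22,255,255))
  n,l,st,c=cv2.connectedComponentsWithStats(m)
  for i in range(1,n):
    if st[i][4]>40: print(st[i],c[i],ray(f,[c[i]],.096))
E
```

```text
0.1 [0.25455222 0.59747847 0.21355177] [[-9.19988604e-01  3.91944222e-01 -8.33904220e-04]
 [ 3.91945084e-01  9.19987224e-01 -1.59976228e-03]
 [ 1.40163645e-04 -1.79860773e-03 -9.99998373e-01]] 0.09532356344393333
[0.35462161 0.00235803 0.98831162]
[313 215  12  11 108] [318.53703704 220.08333333] [[ 0.45657526 -0.02671939  0.096     ]]
[285 221  12  11 104] [290.48076923 225.64423077] [[0.44446227 0.03998773 0.096     ]]
[-0.10550639  0.98743765  0.73228706]
[353 141   6  34 105] [355.2952381  154.35238095] [[ 0.5418814  -0.28540747  0.096     ]]
[334 196  10   6  48] [338.5 198.5] [[ 0.45250086 -0.01831405  0.096     ]]
[325 208  10   7  49] [329.75510204 211.        ] [[0.44061233 0.04762702 0.096     ]]
```

View pics/top.png

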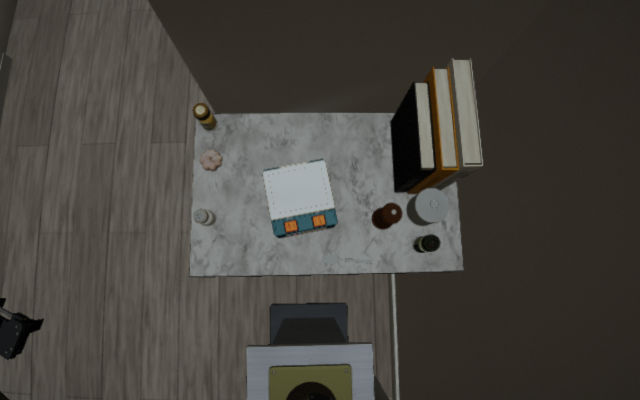

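View pics/scene.png

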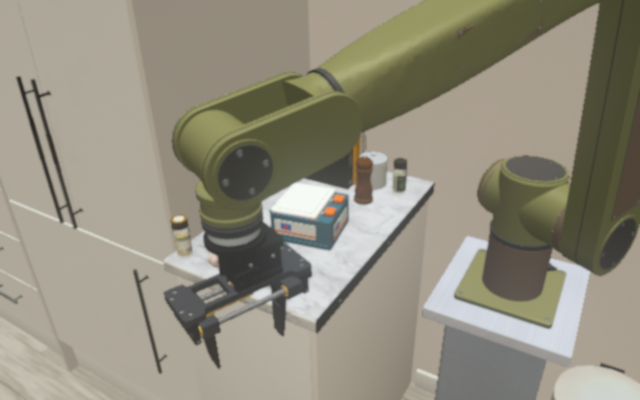

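The top view shows the box with its buttons at (318,220) and (290,226), 67.8 mm apart after back-projection against the 68 mm given. The mill stands at about (380,218), the shaker at (204,216), the garlic at (210,160) and the black-capped jar at (428,243). The scene view agrees. It shows the lid shut and the gripper on the left, clear of everything.

```bash
python3 - <<'E'
from h import *
import pickle;a,b=pickle.load(open('f.pkl','rb'))
g=cv2.cvtColor(a['pixels'],cv2.COLOR_BGR2HSV)
m=cv2.inRange(g,(0,0,170),(180,60,255));m[:, :255]=0;m[:,345:]=0
n,l,st,c=cv2.connectedComponentsWithStats(m);i=1+st[1:,4].argmax();print(st[i])
p=cv2.findNonZero((l==i).astype('uint8'));r=cv2.boxPoints(cv2.minAreaRect(p));w=ray(a,r,.098);print(r,w)
for k in range(4):
  d=w[(k+1)%4]-w[k];print(np.linalg.norm(d),np.degrees(np.arctan2(d[1],d[0])))
B=ray(a,[[318.54,220.08],[290.48,225.64]],.096);mid=B.mean(0);d=B[1]-B[0];yaw=np.arctan2(-d[0],d[1]);print('mid',mid,'yaw',np.degrees(yaw), 'lid centre',w.mean(0))
print('mill,shaker,jar',ray(a,[[380,219],[204,216],[424,244]],.02))
s=telemetry.state();R=np.array(s['eef_rot']);print('tool shift cm to z=.20',R.T@(np.r_[mid[:2],.20]-s['eef_pos'])*100)
E
```

```text
[ 264  161   70   58 2832]
[[262.22522 171.02924]
 [324.01892 158.97192]
 [333.24298 206.24527]
 [271.44928 218.30258]] [[ 0.57784991  0.1072885   0.098     ]
 [ 0.60617915 -0.0431318   0.098     ]
 [ 0.48897773 -0.06250671  0.098     ]
 [ 0.46242731  0.08477789  0.098     ]]
0.15306473176154797 -79.33419497472754
0.118792092016725 -170.61316041426036
0.14965853450951763 100.21873953331676
0.11759721016081458 11.035743180168371
mid [0.45052772 0.00663143 0.096     ] yaw 10.288691583805653 lid centre [0.53385853 0.02160697 0.098     ]
mill,shaker,jar [[ 0.46517651 -0.18924794  0.02      ]
 [ 0.4804132   0.2662006   0.02      ]
 [ 0.39760405 -0.30191135  0.02      ]]
tool shift cm to z=.20 [-41.18767181 -46.67358817   1.43335334]
```

Request:
arm_command(
  plan=[
    [-3,-3.4,-1,0,0,-5,1],
    [-6.5,-7.4,-2,0,0,-10,1],
    [-10,-11.4,-3,0,0,-15,0.6],
    [-13.5,-15.4,-3,0,0,-20,0.3],
    [-17,-19.4,-3,0,0,-25,0.18],
    [-20.5,-23.4,-3,0,0,-30,0.18],
    [-24,-27.4,-3,0,0,-33.4,0.18],
    [-27.5,-31.2,-3,0,0,-33.4,0.18],
  ],
)

```text
time: 1.1
eef_pos: [0.3855, 0.2014, 0.2443]
eef_rot: [[-0.984, -0.18, -0.0], [-0.18, 0.984, -0.0], [0.0, -0.0, -1.0]]
wrist_force: [-0.3, 0.4, 0.2]
grip_width: 0.056
gripper_force: 0.0
```

```bash
cat > to.py <<'E'
from h import *
import sys
# shift in tool axes (cm) and turn to reach box-frame point (mm) with tool y along box y
mid=np.array([0.4505,0.0066]);yaw=np.radians(10.35);c,s_=np.cos(yaw),np.sin(yaw)
X=np.array([c,s_]);Y=np.array([-s_,c]);O=mid+.066*X
t=np.array(eval(sys.argv[1]))/1000.
P=np.r_[O+t[0]*X+t[1]*Y,t[2]]
s=telemetry.state();R=np.array(s['eef_rot'])
Rt=np.c_[np.r_[-X,0],np.r_[Y,0],[0,0,-1]]
print('t',s['time'],'shift',(R.T@(P-s['eef_pos'])*100).round(2),'turn',np.degrees(cv2.Rodrigues(R.T@Rt)[0]).ravel().round(2),'grip',s['grip_width'],'F',np.round(s['wrist_force'],2))
d=s['eef_pos'][:2]-O;print('box xyz mm',(d@X*1000).round(1),(d@Y*1000).round(1),s['eef_pos'][2]*1000)
E
python3 to.py '[-66,0,200]'
```

```text
t 1.1 shift [ -2.9  -20.33   4.43] turn [-0.01 -0.    0.  ] grip 0.055986872681330326 F [-0.26  0.39  0.22]
box xyz mm -95.0 203.3 244.28181732511098
```

Request:
arm_command(
  plan=[
    [-0.7,-5,0,0,0,0,0.18],
    [-1.4,-10,1,0,0,0,0.18],
    [-2.1,-15,2.5,0,0,0,0.18],
    [-2.9,-20,4,0,0,0,0.18],
    [-2.9,-20,6,0,0,0,0.18],
    [-2.9,-20,8,0,0,0,0.18],
    [-2.9,-20,8,0,0,0,0.18],
  ],
)

```text
time: 1.98
eef_pos: [0.448, 0.0124, 0.1622]
eef_rot: [[-0.984, -0.18, -0.005], [-0.18, 0.984, 0.001], [0.005, 0.002, -1.0]]
wrist_force: [-0.1, -0.2, -0.2]
grip_width: 0.0561
gripper_force: 0.0
```

```bash
python3 - <<'E'
from h import *
f=grab_frame('wrist');save('w1',f)
g=cv2.cvtColor(f['pixels'],cv2.COLOR_BGR2HSV); m=cv2.inRange(g,(5,150,100),(22,255,255))
n,l,st,c=cv2.connectedComponentsWithStats(m)
for i in range(1,n):
    if st[i][4]>100: print(st[i],c[i],ray(f,[c[i]],.096))
E
python3 to.py '[-66,0,100]'
```

```text
[259 186  35  29 782] [276.27877238 201.14961637] [[ 0.45521691 -0.0265309   0.096     ]]
[342 186  34  29 927] [358.85221143 200.30097087] [[0.4424289  0.03978743 0.096     ]]
[  0 214  33  18 332] [ 11.34337349 221.30722892] [[ 0.51109158 -0.23816589  0.096     ]]
t 2.025 shift [-0.06 -0.6   6.37] turn [ 0.05 -0.12  0.03] grip 0.05577156754565473 F [-0.75 -0.26  0.22]
box xyz mm -66.5 5.9 163.66887438106818
```

View pics/w1.png

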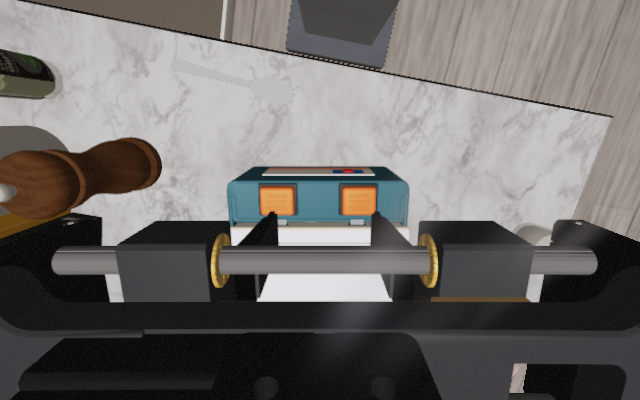

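The wrist view shows both buttons, at (276,201) and (359,200). They back-project to within 2 mm of the top-view estimate, and the mill on the left of the image is well clear. Now I'll press.

Request:
arm_command(
  plan=[
    [0,-0.6,1.5,0,0,0,0.18],
    [0,-0.6,3,0,0,0,0.18],
    [0,-0.6,4.5,0,0,0,0.18],
    [0,-0.6,5.8,0,0,0,0.18],
    [0,-0.6,6.4,0,0,0,0.18],
    [0,-0.6,6.8,0,0,0,0.18],
    [0,-0.6,7.2,0,0,0,0.18],
    [0,-0.6,7.4,0,0,0,0.18],
  ],
)

```text
time: 3.02
eef_pos: [0.451, 0.0057, 0.0918]
eef_rot: [[-0.984, -0.179, -0.001], [-0.179, 0.984, -0.0], [0.001, 0.0, -1.0]]
wrist_force: [-5.5, -0.2, 7.4]
grip_width: 0.0563
gripper_force: 4.1
```

```bash
python3 to.py '[-67,0,88.5]'
```

```text
t 3.025 shift [0.14 0.1  0.33] turn [ 0.01 -0.03 -0.02] grip 0.05628173256728316 F [-5.46 -0.22  7.43]
box xyz mm -65.6 -1.0 91.80991211292057
```

Request:
arm_command(
  plan=[
    [0.15,0.1,0.1,0,0,0,0.18],
    [0.2,0.1,0.3,0,0,0,0.18],
    [0.2,0.1,0.4,0,0,0,0.18],
    [0.2,0.1,0.4,0,0,0,0.18],
  ],
)

```text
time: 3.52
eef_pos: [0.451, 0.0057, 0.0895]
eef_rot: [[-0.984, -0.179, 0.005], [-0.179, 0.984, -0.001], [-0.004, -0.002, -1.0]]
wrist_force: [-2.0, -1.3, 8.9]
grip_width: 0.0565
gripper_force: 4.7
```

```bash
python3 to.py '[-67,0,88.5]'; python3 - <<'E'
from h import *
f=grab_frame('wrist');save('w2',f)
E
```

```text
t 3.525 shift [0.13 0.1  0.1 ] turn [-0.13  0.25 -0.02] grip 0.05647027544871356 F [-2.04 -1.32  8.94]
box xyz mm -65.7 -1.0 89.50320760087466
```

View pics/w2.png

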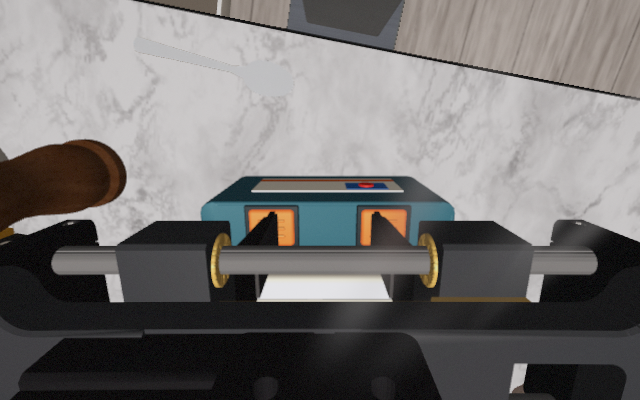

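Both fingertips are on the orange caps, at (275,228) and (380,228), and 8.9 N puts the travel at about 6 mm. I'll hold there while the lid rises.

Request:
arm_command(
  plan=[
    [0,0,0.1,0,0,0,0.18],
    [0,0,0.1,0,0,0,0.18],
    [0,0,0.1,0,0,0,0.18],
    [0,0,0.1,0,0,0,0.18],
    [0,0,0.1,0,0,0,0.18],
    [0,0,0.1,0,0,0,0.18],
    [0,0,0.1,0,0,0,0.18],
    [0,0,0.1,0,0,0,0.18],
  ],
)

```text
time: 4.58
eef_pos: [0.451, 0.0057, 0.0892]
eef_rot: [[-0.984, -0.179, 0.004], [-0.179, 0.984, -0.001], [-0.004, -0.002, -1.0]]
wrist_force: [-4.4, -0.1, 13.2]
grip_width: 0.0564
gripper_force: 6.5
```

Request:
arm_command(
  plan=[
    [0,0,0,0,0,0,0.18],
    [0,0,0,0,0,0,0.18],
    [0,0,0,0,0,0,0.18],
    [0,0,0,0,0,0,0.18],
    [0,0,0,0,0,0,0.18],
    [0,0,0,0,0,0,0.18],
    [0,0,0,0,0,0,0.18],
    [0,0,0,0,0,0,0.18],
  ],
)

```text
time: 5.58
eef_pos: [0.451, 0.0057, 0.0892]
eef_rot: [[-0.984, -0.179, 0.004], [-0.179, 0.984, -0.001], [-0.004, -0.002, -1.0]]
wrist_force: [-3.1, -1.5, 13.6]
grip_width: 0.0561
gripper_force: 6.5
```

```bash
python3 to.py '[-67,0,88.5]'; python3 - <<'E'
from h import *
f=grab_frame('scene');save('s2',f)
cv2.imwrite('pics/s2.png',cv2.resize(f['pixels'][110:290,200:440],None,fx=3,fy=3))
E
```

```text
t 5.575 shift [0.13 0.1  0.07] turn [-0.12  0.23 -0.02] grip 0.056096827883719655 F [-3.07 -1.52 13.59]
box xyz mm -65.7 -1.0 89.20150696001922
```

View pics/s2.png

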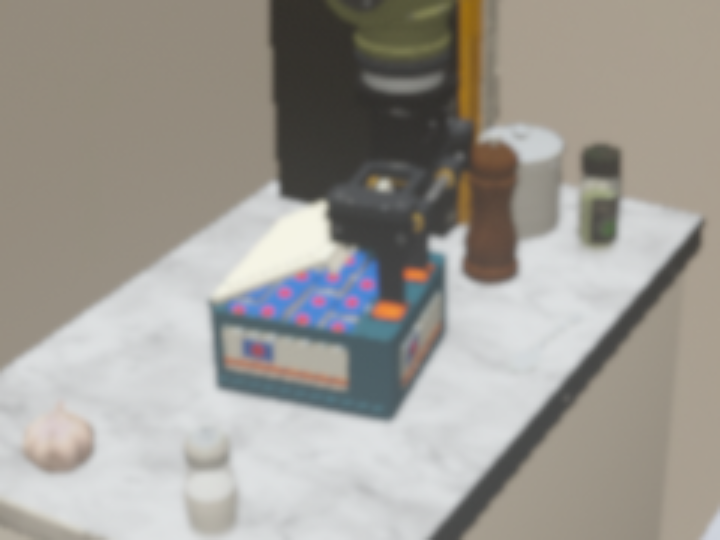

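The crop shows the lid clearly raised, with its front edge at about (330,205), while both orange caps are held down. I'll hold one more second, then lift, back off and wait.

Request:
arm_command(
  plan=[
    [0,0,0,0,0,0,0.18],
    [0,0,0,0,0,0,0.18],
    [0,0,0,0,0,0,0.18],
    [0,0,0,0,0,0,0.18],
    [0,0,0,0,0,0,0.18],
    [0,0,0,0,0,0,0.18],
    [0,0,-0.5,0,0,0,0.18],
    [0,0,-1.5,0,0,0,0.18],
  ],
)

```text
time: 6.62
eef_pos: [0.4497, 0.0061, 0.1019]
eef_rot: [[-0.984, -0.179, 0.002], [-0.179, 0.984, -0.0], [-0.002, -0.001, -1.0]]
wrist_force: [0.4, -0.0, -0.9]
grip_width: 0.0563
gripper_force: 0.0
```

Request:
arm_command(
  plan=[
    [1,0,-0.5,0,0,0,0.18],
    [2,0,-1.5,0,0,0,0.18],
    [3,0,-3,0,0,0,0.18],
    [3,0,-4.5,0,0,0,0.18],
    [3,0,-6,0,0,0,0.18],
    [3,0,-6.5,0,0,0,0.18],
    [3,0,-6.5,0,0,0,0.18],
    [3,0,-6.5,0,0,0,0.18],
  ],
)

```text
time: 7.62
eef_pos: [0.419, 0.001, 0.1649]
eef_rot: [[-0.984, -0.179, -0.001], [-0.179, 0.984, 0.0], [0.001, 0.0, -1.0]]
wrist_force: [-0.6, 0.2, -0.7]
grip_width: 0.0561
gripper_force: 0.0
```

Request:
arm_command(
  plan=[
    [0,0,0,0,0,0,0.18],
    [0,0,0,0,0,0,0.18],
    [0,0,0,0,0,0,0.18],
    [0,0,0,0,0,0,0.18],
    [0,0,0,0,0,0,0.18],
    [0,0,0,0,0,0,0.18],
    [0,0,0,0,0,0,0.18],
    [0,0,0,0,0,0,0.18],
  ],
)

```text
time: 8.62
eef_pos: [0.4193, 0.0009, 0.1657]
eef_rot: [[-0.984, -0.179, 0.0], [-0.179, 0.984, -0.0], [-0.0, -0.0, -1.0]]
wrist_force: [-0.3, -0.9, -0.1]
grip_width: 0.0563
gripper_force: 0.0
```

Request:
arm_command(
  plan=[
    [0,0,0,0,0,0,0.18],
    [0,0,0,0,0,0,0.18],
    [0,0,0,0,0,0,0.18],
    [0,0,0,0,0,0,0.18],
    [0,0,0,0,0,0,0.18],
    [0,0,0,0,0,0,0.18],
    [0,0,0,0,0,0,0.18],
    [0,0,0,0,0,0,0.18],
  ],
)

```text
time: 9.62
eef_pos: [0.4193, 0.0009, 0.1657]
eef_rot: [[-0.984, -0.179, 0.0], [-0.179, 0.984, -0.0], [-0.0, -0.0, -1.0]]
wrist_force: [-0.6, 0.1, -0.2]
grip_width: 0.056
gripper_force: 0.0
```

Request:
arm_command(
  plan=[
    [0,0,0,0,0,0,0.18],
    [0,0,0,0,0,0,0.18],
    [0,0,0,0,0,0,0.18],
    [0,0,0,0,0,0,0.18],
    [0,0,0,0,0,0,0.18],
    [0,0,0,0,0,0,0.18],
    [0,0,0,0,0,0,0.18],
    [0,0,0,0,0,0,0.18],
  ],
)

```text
time: 10.62
eef_pos: [0.4193, 0.0009, 0.1657]
eef_rot: [[-0.984, -0.179, 0.0], [-0.179, 0.984, -0.0], [-0.0, -0.0, -1.0]]
wrist_force: [-0.3, -0.1, 0.1]
grip_width: 0.0562
gripper_force: 0.0
```

```bash
python3 to.py '[-5,0,165]'; python3 - <<'E'
from h import *
f=grab_frame('scene')
cv2.imwrite('pics/s3.png',cv2.resize(f['pixels'][110:290,200:440],None,fx=3,fy=3))
E
```

```text
t 10.625 shift [-9.27  0.    0.07] turn [-0.    0.   -0.03] grip 0.0562415081173022 F [-0.29 -0.12  0.11]
box xyz mm -97.7 0.0 165.67782853048917
```

View pics/s3.png

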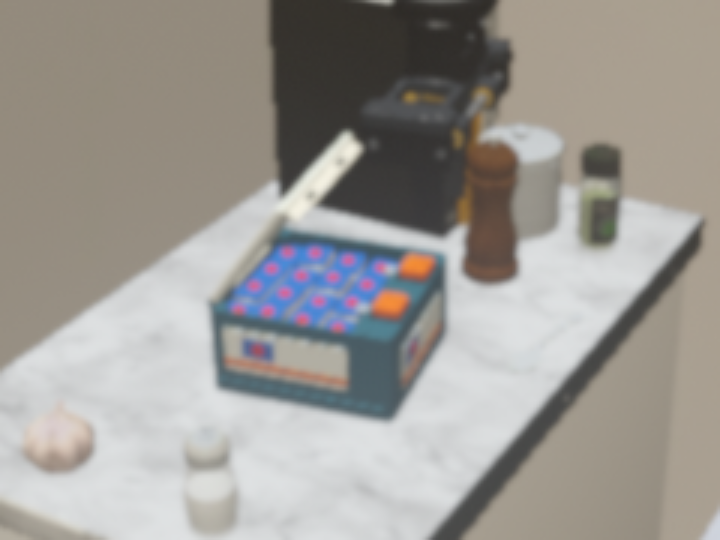

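The crop shows the lid resting at about 1.05 rad with its edge at about (350,135), both buttons up, and the fingers clear in front. Next I'll push it back at tip height 165 mm, below the lip.

Request:
arm_command(
  plan=[
    [-2,0,0.2,0,0,0,0.18],
    [-4,0,0.2,0,0,0,0.18],
    [-6,0,0.2,0,0,0,0.18],
    [-7.5,0,0.2,0,0,0,0.18],
    [-8.3,0,0.2,0,0,0,0.18],
    [-8.8,0,0.2,0,0,0,0.18],
    [-9.2,0,0.2,0,0,0,0.18],
    [-9.6,0,0.2,0,0,0,0.18],
  ],
)

```text
time: 11.68
eef_pos: [0.5136, 0.018, 0.1639]
eef_rot: [[-0.984, -0.179, -0.0], [-0.179, 0.984, -0.0], [0.0, -0.0, -1.0]]
wrist_force: [-4.0, -1.0, 3.1]
grip_width: 0.0563
gripper_force: 1.9
```

Request:
arm_command(
  plan=[
    [-0.4,0,0,0,0,0,0.18],
    [-0.8,0,0,0,0,0,0.18],
    [-1.2,0,0,0,0,0,0.18],
    [-1.6,0,0,0,0,0,0.18],
    [-2,0,0,0,0,0,0.18],
    [-2.4,0,0,0,0,0,0.18],
    [-2.8,0,0,0,0,0,0.18],
    [-3.2,0,0,0,0,0,0.18],
  ],
)

```text
time: 12.68
eef_pos: [0.5455, 0.0239, 0.1636]
eef_rot: [[-0.984, -0.179, 0.0], [-0.179, 0.984, 0.0], [-0.0, -0.0, -1.0]]
wrist_force: [-1.9, -0.5, 1.2]
grip_width: 0.0563
gripper_force: 0.9
```

```bash
python3 to.py '[96,0,165]'
```

```text
t 12.675 shift [-6.54  0.01 -0.14] turn [-0.    0.01 -0.03] grip 0.056267731192491975 F [-1.9  -0.53  1.19]
box xyz mm 30.6 -0.0 163.63389651034436
```

Contact is gentle (2–4 N), so I'll carry on.

Request:
arm_command(
  plan=[
    [-0.4,0,0,0,0,0,0.18],
    [-0.8,0,0,0,0,0,0.18],
    [-1.2,0,0,0,0,0,0.18],
    [-1.6,0,0,0,0,0,0.18],
    [-2,0,0,0,0,0,0.18],
    [-2.4,0,0,0,0,0,0.18],
    [-2.8,0,0,0,0,0,0.18],
    [-3.2,0,0,0,0,0,0.18],
  ],
)

```text
time: 13.68
eef_pos: [0.5769, 0.0296, 0.1636]
eef_rot: [[-0.984, -0.179, -0.0], [-0.179, 0.984, 0.0], [0.0, 0.0, -1.0]]
wrist_force: [-0.6, -0.4, 1.7]
grip_width: 0.0562
gripper_force: 0.8
```

Request:
arm_command(
  plan=[
    [-0.4,0,0,0,0,0,0.18],
    [-0.8,0,0,0,0,0,0.18],
    [-1.2,0,0,0,0,0,0.18],
    [-1.6,0,0,0,0,0,0.18],
    [-2,0,0,0,0,0,0.18],
    [-2.4,0,0,0,0,0,0.18],
    [-2.8,0,0,0,0,0,0.18],
    [-3.2,0,0,0,0,0,0.18],
  ],
)

```text
time: 14.68
eef_pos: [0.6079, 0.0353, 0.1633]
eef_rot: [[-0.984, -0.179, -0.001], [-0.179, 0.984, -0.0], [0.001, 0.0, -1.0]]
wrist_force: [-4.1, -1.0, -1.2]
grip_width: 0.0561
gripper_force: 1.7
```

```bash
python3 to.py '[96,0,165]'; python3 - <<'E'
from h import *
f=grab_frame('scene')
cv2.imwrite('pics/s4.png',cv2.resize(f['pixels'][110:290,200:440],None,fx=3,fy=3))
E
```

```text
t 14.675 shift [-0.2   0.01 -0.17] turn [ 0.01 -0.08 -0.03] grip 0.05610523205931042 F [-4.11 -0.99 -1.25]
box xyz mm 94.0 -0.1 163.29832170333825
```

View pics/s4.png

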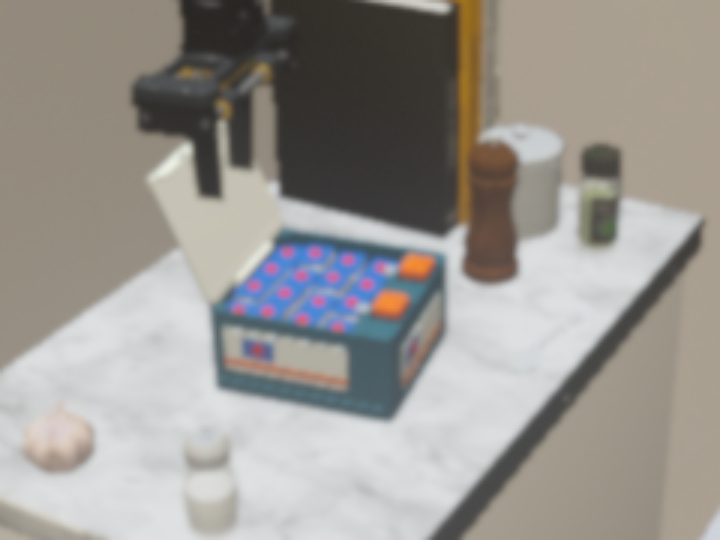

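The lid now leans well back, with its edge at about (150,180), and the box and its neighbours haven't moved. I'll withdraw.

Request:
arm_command(
  plan=[
    [0.5,0,0,0,0,0,0.18],
    [2,0,0,0,0,0,0.18],
    [4,0,0,0,0,0,0.18],
    [7,0,-1,0,0,0,0.18],
    [10,0,-3,0,0,0,0.18],
    [13,0,-5,0,0,0,0.18],
    [16,0,-7,0,0,0,0.18],
    [16,0,-7,0,0,0,0.18],
  ],
)

```text
time: 15.72
eef_pos: [0.4506, 0.0064, 0.2362]
eef_rot: [[-0.984, -0.178, 0.007], [-0.178, 0.984, -0.001], [-0.006, -0.002, -1.0]]
wrist_force: [0.7, 0.0, 0.5]
grip_width: 0.0563
gripper_force: 0.0
```

```bash
python3 to.py '[96,0,165]'; python3 - <<'E'
from h import *
f=grab_frame('scene')
cv2.imwrite('pics/s5.png',cv2.resize(f['pixels'][110:290,200:440],None,fx=3,fy=3))
E
```

```text
t 15.725 shift [-16.15   0.06   7.22] turn [-0.1   0.37 -0.07] grip 0.056280795522838 F [0.66 0.04 0.5 ]
box xyz mm -65.9 -0.3 236.17484902589192
```

View pics/s5.png

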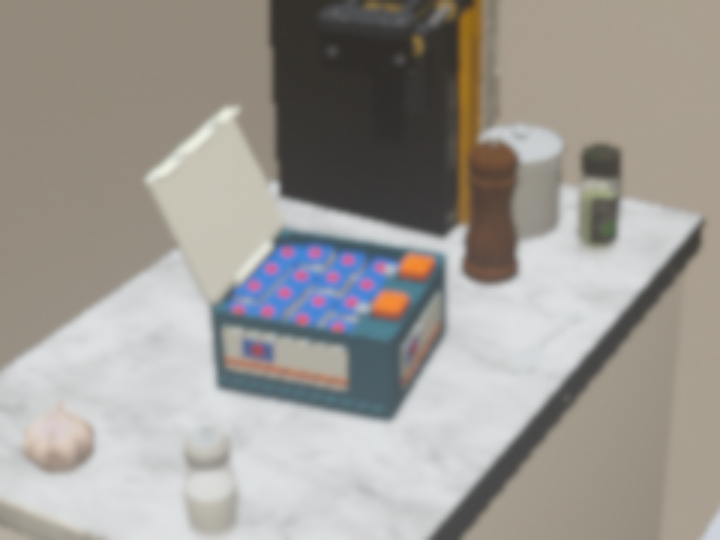

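The lid stays leaning back on its own (edge from about (150,180) to (235,110)), both buttons are up, and the gripper is clear.

```bash
python3 -c "
from workcell import robot
print(robot.finish_job())"
```

```text
the job is handed in; nothing more can be done
None
```

I handed the job in at about 16 s: in the last picture the lid leans back past upright by itself, both buttons are up, and the box and its neighbours look unmoved; no verdict came back.

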